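# Lower the round flask into the door bin

### The arm

A 6-joint arm with a two-finger parallel gripper is mounted at the origin on the work surface. World frame = base frame: x ahead of the robot, y to its left, z up, the work surface at z = 0. Lengths are in mm, angles in rad, forces in N, time in s.
With the tool pointing down it reaches from about 400 to 825 mm from the base axis. Payload 7 kg.
Tool frame: the origin (TCP) lies midway between the tips of the shut fingers; the grasp point (between the pads) lies 19 mm behind it; z points along the fingers, y is the line along which they close (so a half turn about z gives the same grasp; the last joint's range is limited). The gripper opens to 85 mm and grips with 20 to 120 N. Pads are 22 mm wide; open, the fingers measure 114 mm over their backs; the gripper's body (76 mm by 85 mm) begins 54 mm behind the grasp point. The pads swing forward as they close: fully open they stand 13 mm farther back than shut.
Start: joints at [-0.936, 0.359, 0.012, 0, -1.224, -0.288], TCP at [229.398, -634.8, 231.302] pointing down, gripper open.
Joint ranges: [-3.07, 3.07], [-1.43, 2.12], [-1.02, 1.25], [-3.03, 1.67], [-3.05, -0], [-3.03, 3.03]. Speed limits (rad/s): [2.39, 2.39, 3.01, 3.14, 3.14, 3.14].

### API

Orientations are given as a rotation vector (axis times angle).
In Python, from rig import env gives the robot as it stands. The module is installed in compiled form; this text tells all that it offers.
- The arm moves only by the shell command python3 -m handwheel 'ROWS' [FORCE]. ROWS is text: rows parted by semicolons, each of 7 numbers parted by spaces: the closure, from -1 (fully open) to 1 (shut), then the shift along the tool's x, y, z in m, then the turn, a rotation vector about the tool's x, y, z in degrees. A call has 1 to 5 rows; each row is the pose to reach, as a shift and turn from the pose commanded when the call began, along the tool's axes at that moment; what a row does not reach only later rows make up. A row lasts 1/12 s, in which the tool goes at most 41.7 mm and 7.16 degrees, less where a joint would pass 70% of its speed; a pose out of reach is approached as far as the arm can. A call with a gripper value outside its range is refused whole. The fingers move at their own pace and stop on an object; FORCE is the grip in N (left out, the last holds). Time passes only in rows, so rows that repeat a pose let the fingers close. It gives the time, the measured TCP pose, the force, the opening and the grip force at its end, in the units of the state.
- env.get_state(): the state, without advancing time (a new reading comes with each control period).
- env.grab_frame(name): name is "scene" or "side" or "wrist"; returns a dict with "color" (400x640x3 uint8, red, green, blue), "range_z" (400x640 float32, mm along the optical axis (not along the pixel's ray), 0 where there is no reading), "fx", "fy", "cx", "cy" (pixels), "dist_coeffs" ([k1, k2, p1, p2, k3] as OpenCV has them; the pictures are not rectified), "world_to_cam" (4x4, takes a point from world to camera coordinates); the wrist camera has in their place "tool_from_camera" (4x4, takes a point from camera to tool coordinates, whose origin is the TCP and whose axes are the flange's). Camera axes: x right, y down, z forward; pixel columns grow to the right and rows downward; lengths in mm; the calibration is good to about 2 mm. A picture is of the moment at which its call begins: read the wrist's pose just before it.
- env.close_job(): hands the job in; it is judged then, once.
The state is a dict: "time": time; "joints": joint angles; "dq": joint speeds; "tau": joint torques, N m; "tool_pos": TCP position; "tcp_rot": TCP orientation; "contact_force": force on the tool from outside, world axes, zero at the start; "moment": the same for the moment, N m; "gripper_width": finger opening in mm; "finger_force": force on a finger pad.
Only numpy, scipy, OpenCV 4.12 (cv2) and the standard library are available. Lean on these libraries where they do the work, as an engineer would, in place of code of your own. Each camera call takes 0.05 s, during which the arm holds its last target. There are 200 camera calls.

### The job

Swing the small cabinet's door wide open by its handle, to about a right angle, so that the deep bin on the inside of the door comes out. Then take the round-bodied glass flask by its stopper and lower it gently into that bin until it stands upright on the rack inside, and let go of it there; never drop it, knock it or press it down hard, because the level of the rack is not known beforehand. Leave the door open and the other things on the counter where they stand.

Things in the scene. Friction and masses are not known exactly. Their poses are not given: they have to be found in the camera images.
- flask: the flask to put away: amber glass with a ball-shaped body 80 mm across (widest 33 mm up) on a flat foot 44 mm across, neck 25 mm, and a wooden cylindrical stopper 32 mm across fixed to it from 108 mm up to the top at 150 mm; 0.24 to 0.48 kg. Origin: centre of the underside, z up along its axis
- door (a joint): angle of the cabinet door about its upright hinge, rad: 0 shut, grows as it swings open towards the robot, stop at 1.8; it stays where it is left
- cabinet: white countertop cabinet, fixed, 220 mm deep (x), 280 mm wide (y), 205 mm high, a plant and a picture frame at the back of its top; its door (266 mm wide, 18 mm thick, up to 200 mm above the counter) closes the side facing the robot. Origin: centre of the underside
- door_handle (a point): middle of the bar handle on the outside of the door, 205 mm from the hinge line. The bar is level, 100 mm long, 12 mm thick, parallel to the door, its centreline 45 mm out from the door's face and 172 mm above the counter. Axes turn with the door: x from the handle into the door (away from the robot when shut), y along the bar to the hinge
- door_hinge (a point): point on the door's upright hinge axis at the handle's height (left end of the door seen from the robot), 18 mm behind the door's outer face; the door opens clockwise seen from above; axes as for the handle
- bin (a point): white open bin fixed inside the door, swings with it: outside 130 mm (x, away from the door), 165 mm (y, along the door), 155 mm deep, walls 4 mm. Origin: centre of its underside, 20 mm above the counter; z up, rim at 155 mm. A flat grey rack on soft springs (1.5 N/mm, 12 mm travel) is its floor; its top is 20 to 75 mm above the origin, new every time, not reported
- square_bottle: bystander: amber square bottle, 62 mm wide, wooden stopper 32 mm across, 140 mm tall. Origin: centre of the underside
- straight_bottle: bystander: amber straight cylindrical bottle, 60 mm across, wooden stopper 32 mm across, 145 mm tall. Origin: centre of the underside
- dispenser: bystander: white soap dispenser, 72 mm across, 181 mm tall. Origin: centre of the underside
- tumbler: bystander: white toothbrush tumbler, 76 mm across, 105 mm tall with a brush and comb standing up to 180 mm. Origin: centre of the underside
- soap_dish: bystander: white soap dish with a bar of soap, 90 by 130 mm, 31 mm tall. Origin: centre of the underside

How it is judged (in metres and radians):
On the way, in this order (a step that is already met when the one before it is completed fails the run):
1. the door is swung open to at least 1.3 rad while the flask still stands on the counter (value of joint door above 1.3 rad and height (world z) of flask below 0.02 m), for 0.2 s.
2. the flask is inside the bin, below its rim (x of flask in the frame of bin between -0.04 and 0.04 m and y of flask in the frame of bin between -0.05 and 0.05 m and z of flask in the frame of bin between 0.005 and 0.12 m), for 0.1 s.
At the end, for the whole second after the job is handed in: The flask stands at rest in the bin on its rack, upright within 0.2 rad, released, and the door is still open by more than 1.2 rad (x of flask in the frame of bin between -0.04 and 0.04 m and y of flask in the frame of bin between -0.05 and 0.05 m and z of flask in the frame of bin between 0.008 and 0.08 m and angle between flask's own z axis and vertical below 0.2 rad and linear speed of flask below 0.02 m/s and contact force between flask and cabinet above 0.5 N and value of joint door above 1.2 rad); the robot touches nothing.
It fails at once if the flask presses or strikes the bin, its rack, the door or the cabinet with more than 18 N (contact force between flask and cabinet above 18 N).
It fails at once if the flask is dropped: inside the bin it moves faster than 0.35 m/s (linear speed of flask above 0.35 m/s and horizontal distance between flask and bin below 0.06 m and z of flask in the frame of bin below 0.155 m).
It fails at once if another thing on the counter is shifted by more than 40 mm (distance of any of square_bottle, straight_bottle, dispenser, tumbler, soap_dish from where it was at the start of the episode above 0.04 m).
It also fails if it takes over 67 s, if anything falls off the work surface, if the arm or the gripper's body presses on something with over 40 N, if the wrist force passes 120 N, or if a joint passes its speed limit or range.

## Working session

There is one attempt and no reset: what is moved stays moved. The work goes in short steps, Python scripts to look and compute and a shell command to move; the robot and the scene stay as the last step left them, time stands still between calls to the robot, and variables do not carry over. Pictures are saved under pics/ and viewed, at most 10 in all, crops included, and the job is handed in when it is done.

```bash
mkdir -p pics
python3 - <<'E'
from rig import env
import cv2,numpy as np,pickle
print(env.get_state())
fs={}
for n in ("scene","side"):
    f=env.grab_frame(n); fs[n]=f
    print(n,f["fx"],f["fy"],f["cx"],f["cy"],f["dist_coeffs"]); print(np.round(f["world_to_cam"],3).tolist(), (f["range_z"]>0).mean())
    cv2.imwrite(f"pics/{n}0.png",f["color"][:,:,::-1])
pickle.dump(fs,open("f0.pkl","wb"))
E
```

```text
{'time': 0.0, 'joints': array([-9.35874039e-01,  3.59401790e-01,  1.10535552e-02, -3.73456564e-04,
       -1.22409739e+00, -2.88104054e-01]), 'dq': array([ 0.00035404, -0.00119491,  0.00084135,  0.00239534,  0.00042356,
       -0.0020505 ]), 'tau': array([-2.33050807e-03, -5.83322346e+01,  2.93420720e+01,  6.93665341e+00,
       -6.05509340e-03, -4.48615208e-05]), 'tool_pos': array([ 229.25520059, -634.3564798 ,  230.3475355 ]), 'tcp_rot': array([ 5.41785164e-01, -3.09409561e+00, -2.56493919e-03]), 'contact_force': array([ 0.49288364, -0.34526857,  0.72310988]), 'moment': array([0.01948233, 0.00161015, 0.0402442 ]), 'finger_force': 0.0, 'gripper_width': 85.31178734333012}
scene 441.82720743968355 441.82720743968355 316.0030760469731 193.56639334243994 [0.02716124 0.         0.         0.         0.        ]
[[-0.709, -0.705, -0.006, 433.857], [-0.665, 0.67, -0.329, 374.789], [0.236, -0.23, -0.944, 1331.957], [0.0, 0.0, 0.0, 1.0]] 0.995984375
side 383.3312722911843 383.3312722911843 317.3867899903002 202.4103259686286 [-0.0022424  0.         0.         0.         0.       ]
[[-0.63, -0.776, -0.004, 407.864], [-0.449, 0.368, -0.814, 350.983], [0.634, -0.511, -0.58, 979.148], [0.0, 0.0, 0.0, 1.0]] 0.99615625
```

View pics/scene0.png

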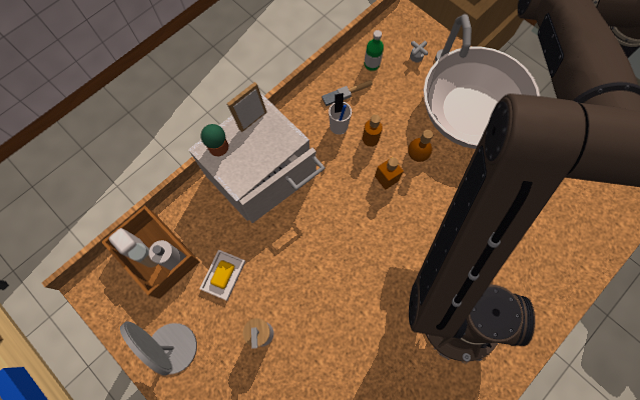

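View pics/side0.png

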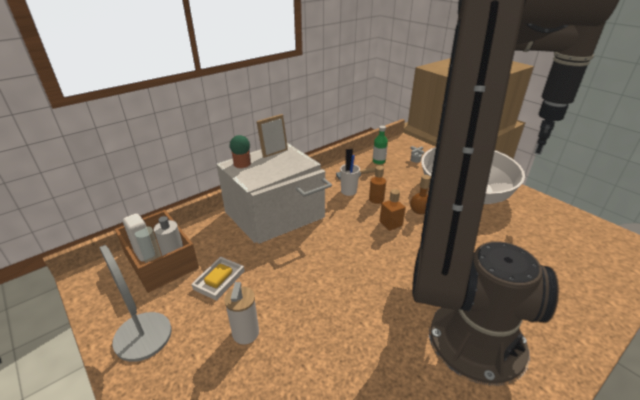

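The scene view shows the door front from (245,217), the hinge end, to (320,155), with the handle bar near (305,172). The flask is at (420,148) with its stopper at (427,133), the square bottle at (390,173), the straight bottle at (372,130) and the tumbler at (340,118).

```bash
cat > h.py <<'E'
import cv2,numpy as np
def cloud(f):
    h,w=f["range_z"].shape
    u,v=np.meshgrid(np.arange(w),np.arange(h))
    K=np.array([[f["fx"],0,f["cx"]],[0,f["fy"],f["cy"]],[0,0,1.]])
    p=cv2.undistortPoints(np.stack([u,v],-1).reshape(-1,1,2).astype(np.float64),K,np.array(f["dist_coeffs"],float)).reshape(h,w,2)
    z=f["range_z"][...,None].astype(float)
    c=np.concatenate([p*z,z],-1)
    T=np.array(f["tool_from_camera"]) if "tool_from_camera" in f else np.linalg.inv(f["world_to_cam"])
    P=c@T[:3,:3].T+T[:3,3]
    P[f["range_z"]<=0]=np.nan
    return P
def box(P,u0,u1,v0,v1): return P[v0:v1,u0:u1].reshape(-1,3)
E
python3 - <<'E'
import pickle; from h import *
fs=pickle.load(open("f0.pkl","rb"))
for n in fs:
    f=fs[n];P=cloud(f);hsv=cv2.cvtColor(f["color"],cv2.COLOR_RGB2HSV)
    print(n,"counter z",np.nanmedian(P[300:330,340:380,2] if n=="scene" else P[300:330,300:340,2]))
    R={"scene":(190,330,90,225),"side":(210,335,110,240)}[n]
    Q=box(P,*R)
    for lo,hi in((198,212),(188,198),(160,186)):
        q=Q[(Q[:,2]>lo)&(Q[:,2]<hi)]
        if len(q)>10:
            r=cv2.minAreaRect(q[:,:2].astype(np.float32)); print(lo,len(q),np.round(cv2.boxPoints(r)).tolist())
    q=Q[(Q[:,2]>40)&(Q[:,2]<185)]
    # handle: cluster print coarse
    S={"scene":(360,445,110,190),"side":(365,432,160,230)}[n]
    q=box(P,*S);col=f["color"][S[2]:S[3],S[0]:S[1]].reshape(-1,3)
    m=(q[:,2]>95)
    img=m.reshape(S[3]-S[2],S[1]-S[0]).astype(np.uint8)
    k,l,st,c=cv2.connectedComponentsWithStats(img)
    for i in range(1,k):
        qq=q[l.ravel()==i]
        if len(qq)>8: print("blob",(c[i]+[S[0],S[2]]).round(),len(qq),np.round(np.nanmedian(qq,0)),np.round(qq.min(0)),np.round(qq.max(0)))
f=fs["scene"];P=cloud(f)
for p in [(248,215),(246,200),(318,158),(312,150),(290,185),(298,188),(305,170),(322,166),(325,158),(300,163),(280,170)]: print(p,np.round(P[p[1],p[0]]))
for nm,(u,v) in dict(tumbler=(340,122),soap=(222,275),disp=(258,335),flask=(420,150),sq=(388,178),st=(372,135)).items(): print(nm,np.round(P[v,u]))
im=cv2.resize(f["color"][90:230,190:450,::-1],(780,420),interpolation=cv2.INTER_CUBIC);cv2.imwrite("pics/crop0.png",im)
E
```

```text
scene counter z -0.37423696029986786
198 5686 [[633.0, -30.0], [894.0, -39.0], [903.0, 241.0], [642.0, 250.0]]
188 397 [[631.0, -27.0], [859.0, -47.0], [884.0, 241.0], [656.0, 260.0]]
160 636 [[508.0, 56.0], [648.0, -61.0], [900.0, 241.0], [760.0, 358.0]]
blob [436. 121.] 86 [ 461. -398.  107.] [ 419. -415.   95.] [ 506. -387.  113.]
blob [375. 121.] 124 [ 593. -245.  141.] [ 580. -266.   95.] [ 610. -234.  149.]
blob [426. 137.] 138 [ 443. -315.  145.] [ 429. -339.   95.] [ 459. -305.  155.]
blob [392. 164.] 121 [ 456. -176.  136.] [ 443. -197.   95.] [ 475. -165.  144.]
side counter z 0.48893809078117556
198 2729 [[631.0, -34.0], [896.0, -43.0], [906.0, 239.0], [641.0, 248.0]]
188 358 [[526.0, 69.0], [666.0, -45.0], [896.0, 239.0], [756.0, 353.0]]
160 875 [[514.0, 45.0], [674.0, -74.0], [906.0, 236.0], [746.0, 356.0]]
blob [427. 197.] 495 [188.  52. 336.] [ 126. -489.   96.] [573. 119. 409.]
blob [379. 173.] 118 [ 591. -245.  129.] [ 581. -265.   95.] [ 610. -233.  148.]
blob [394. 196.] 133 [ 454. -176.  128.] [ 443. -198.   95.] [ 474. -166.  144.]
(248, 215) [665. 241.  87.]
(246, 200) [667. 225. 195.]
(318, 158) [674. -72.  -1.]
(312, 150) [643. -16. 198.]
(290, 185) [644.  83.  89.]
(298, 188) [595.  91. 171.]
(305, 170) [638.  21. 114.]
(322, 166) [591.  -5. 181.]
(325, 158) [658. -90.  -4.]
(300, 163) [640.  37. 193.]
(280, 170) [663.  95. 199.]
tumbler [ 683. -184.   95.]
soap [599. 419.  30.]
disp [382. 452. 131.]
flask [ 436. -303.   70.]
sq [ 444. -154.   79.]
st [ 581. -229.   81.]
```

View pics/crop0.png

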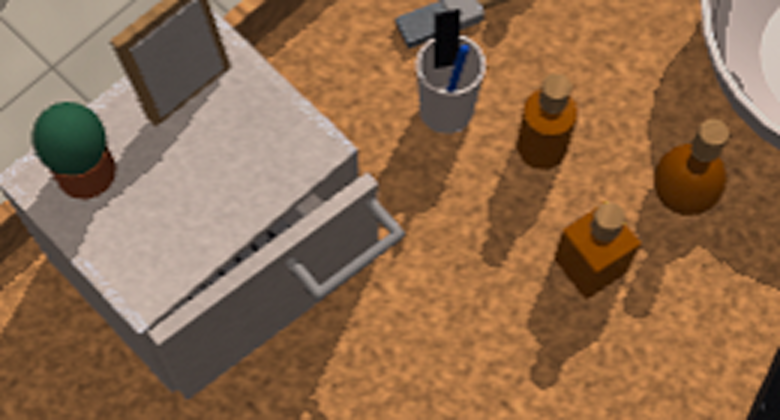

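```bash
cat >> h.py <<'E'
def lin(q):
    vx,vy,x0,y0=cv2.fitLine(q[:,:2].astype(np.float32),cv2.DIST_HUBER,0,0.01,0.01).ravel()
    d=np.array([vx,vy]); d=d if d[1]<0 else -d
    t=(q[:,:2]-[x0,y0])@d
    a,b=np.percentile(t,[1,99]); return np.array([x0,y0]),d,np.array([x0,y0])+a*d,np.array([x0,y0])+b*d,np.abs((q[:,:2]-[x0,y0])@[-d[1],d[0]]).std()
E
python3 - <<'E'
import pickle; from h import *
fs=pickle.load(open("f0.pkl","rb"))
for n in fs:
    P=cloud(fs[n]); Q=P.reshape(-1,3); Q=Q[np.isfinite(Q[:,0])]
    def rep(nm,m):
        q=Q[m]
        if len(q)<8: return print(nm,len(q))
        o,d,a,b,s=lin(q); print(n,nm,len(q),"ang",np.degrees(np.arctan2(-d[0],-d[1])).round(1),a.round(),b.round(),"mid",((a+b)/2).round(1),s.round(1),"z",np.median(q[:,2]).round(1))
    X,Y,Z=Q.T
    B=(Y>-80)&(Y<260)&(X>560)&(X<920)
    rep("handle",B&(X<618)&(Z>160)&(Z<190))
    rep("doortop",B&(X<690)&(Z>193)&(Z<202.5))
    rep("doorface",B&(X<690)&(Z>40)&(Z<150)&(X>625)&(Y>0))
    rep("cabtop front",B&(X<700)&(Z>203.2)&(Z<208))
    rep("side", B&(Y>225)&(X>690)&(Z>50)&(Z<180))
    m=B&(Z>203)&(Z<208)
    if m.sum()>20: print(np.round(cv2.boxPoints(cv2.minAreaRect(Q[m][:,:2].astype(np.float32)))).tolist())
    C=(X>420)&(X<470)&(Y<-290)&(Y>-345)
    print("stopper top",np.round([Q[C&(Z>146)].min(0),Q[C&(Z>146)].max(0),np.median(Q[C&(Z>146)],0)] if (C&(Z>146)).sum() else 0).tolist())
E
```

```text
scene handle 205 ang 4.3 [599.  98.] [590. -12.] mid [594.5  43.3] 6.2 z 175.4
scene doortop 734 ang 6.4 [674. 243.] [645. -22.] mid [659.3 110.2] 8.9 z 198.8
scene doorface 876 ang 7.0 [665. 250.] [635.   3.] mid [649.7 126.5] 4.5 z 99.4
scene cabtop front 467 ang 1.1 [691. 245.] [685. -28.] mid [688.  108.2] 6.4 z 204.7
scene side 208 ang -88.0 [692. 249.] [900. 241.] mid [796.1 245. ] 0.1 z 118.2
[[634.0, -30.0], [892.0, -39.0], [902.0, 241.0], [644.0, 251.0]]
stopper top [[430.0, -336.0, 146.0], [459.0, -306.0, 155.0], [444.0, -322.0, 149.0]]
side handle 145 ang 6.1 [599.  98.] [587. -10.] mid [593.1  43.9] 6.3 z 176.2
side doortop 534 ang 5.6 [671. 243.] [645. -24.] mid [658.  109.8] 7.9 z 199.3
side doorface 1793 ang 6.5 [665. 248.] [637.   3.] mid [650.8 125.5] 4.1 z 94.7
side cabtop front 327 ang 1.4 [690. 242.] [684. -32.] mid [687.  105.2] 5.1 z 205.4
side side 777 ang -88.2 [692. 245.] [899. 238.] mid [795.3 241.6] 0.5 z 118.7
[[636.0, -34.0], [896.0, -43.0], [905.0, 239.0], [646.0, 248.0]]
stopper top [[430.0, -336.0, 146.0], [457.0, -309.0, 154.0], [444.0, -321.0, 150.0]]
```

```bash
cat > go.py <<'E'
import sys,numpy as np
from scipy.spatial.transform import Rotation as R
from rig import env
# usage: go.py x y z yaw(deg of tool y axis)
s=env.get_state();p=s["tool_pos"];r=R.from_rotvec(s["tcp_rot"])
x,y,z,w=map(float,sys.argv[1:5]);w=np.radians(w)
ty=np.array([np.cos(w),np.sin(w),0]);tz=np.array([0,0,-1.]);T=R.from_matrix(np.stack([np.cross(ty,tz),ty,tz],1))
yv=r.as_matrix()[:,1]
print("t",s["time"].__round__(2),"pos",p.round(1),"yaw",np.degrees(np.arctan2(yv[1],yv[0])).round(1),"F",s["contact_force"].round(1),"w",round(s["gripper_width"],1),"ff",round(s["finger_force"],1),"q",s["joints"].round(2))
print("shift m",(r.inv().apply(np.array([x,y,z])-p)/1000).round(4),"turn deg",np.degrees((r.inv()*T).as_rotvec()).round(1))
E
python3 -m handwheel '-1 -0.0 0 -0.07 0 0 0;-1 -0.036 0.032 -0.08 0 0 0;-1 -0.072 0.064 -0.08 0 0 0;-1 -0.1 0.09 -0.08 0 0 0;-1 -0.12 0.11 -0.08 0 0 0'
python3 go.py 594 43 300 173.4
```

```text
time: 0.52
tool_pos: [302.7, -494.9, 311.5]
tcp_rot: [-0.54, 3.094, -0.001]
contact_force: [1.3, 0.7, 0.4]
gripper_width: 85.1
finger_force: 0.0
t 0.52 pos [ 302.7 -494.9  311.5] yaw 109.8 F [1.3 0.7 0.4] w 85.1 ff 0.0 q [-0.68  0.16 -0.07 -0.   -1.34 -0.54]
shift m [-0.4563  0.4073  0.0115] turn deg [ -0.    0.  -63.6]
```

```bash
python3 -m handwheel '-0.1 -0.029 0.025 0 0 0 0;-0.1 -0.058 0.05 0 0 0 0;-0.1 -0.087 0.075 0 0 0 0;-0.1 -0.116 0.1 0 0 0 0;-0.1 -0.14 0.125 0 0 0 0' >/dev/null
python3 -m handwheel '-0.1 -0.029 0.025 0 0 0 0;-0.1 -0.058 0.05 0 0 0 0;-0.1 -0.087 0.075 0 0 0 0;-0.1 -0.116 0.1 0 0 0 0;-0.1 -0.14 0.125 0 0 0 0' >/dev/null
python3 -m handwheel '-0.1 -0.029 0.025 0 0 0 -7;-0.1 -0.058 0.05 0 0 0 -14;-0.1 -0.087 0.075 0 0 0 -21;-0.1 -0.116 0.1 0 0 0 -28;-0.1 -0.14 0.125 0 0 0 -35' >/dev/null
python3 -m handwheel '-0.1 0 0 0 0 0 -7;-0.1 0 0 0 0 0 -14;-0.1 0 0 0 0 0 -21;-0.1 0 0 0 0 0 -28;-0.1 0 0 0 0 0 -28' >/dev/null
python3 go.py 594 43 300 173.4
```

```text
t 2.18 pos [ 5.695e+02 -4.000e-01  3.106e+02] yaw 173.2 F [0.6 0.6 0.2] w 46.8 ff 0.0 q [ 0.34  0.14 -0.1  -0.   -1.33 -0.46]
shift m [-0.046  -0.0192  0.0106] turn deg [ 0.1 -0.  -0.2]
```

```bash
python3 -m handwheel '-0.05 -0.023 -0.01 0.01 0 0 0;-0.05 -0.046 -0.019 0.03 0 0 0;-0.05 -0.046 -0.019 0.06 0 0 0;-0.05 -0.046 -0.019 0.08 0 0 0;-0.05 -0.046 -0.019 0.1 0 0 0'
python3 -m handwheel '-0.05 0 0 0.012 0 0 0;-0.05 0 0 0.024 0 0 0;-0.05 0 0 0.036 0 0 0;-0.05 0 0 0.046 0 0 0;-0.05 0 0 0.054 0 0 0'
python3 go.py 594 43 155 173.4
python3 - <<'E'
from rig import env
import cv2
f=env.grab_frame("scene");g=env.grab_frame("wrist")
cv2.imwrite("pics/a1.png",cv2.hconcat([cv2.resize(f["color"][100:230,210:370,::-1],(400,325)),cv2.resize(g["color"][:,:,::-1],(400,325))]))
E
```

```text
time: 2.6
tool_pos: [593.8, 42.9, 209.3]
tcp_rot: [2.073, -2.359, -0.001]
contact_force: [-0.0, 0.1, 0.1]
gripper_width: 44.9
finger_force: 0.0
time: 3.02
tool_pos: [593.9, 42.5, 156.0]
tcp_rot: [2.075, -2.358, -0.001]
contact_force: [-0.1, 0.3, 0.5]
gripper_width: 45.2
finger_force: 0.0
t 3.02 pos [593.9  42.5 156. ] yaw 172.7 F [-0.1  0.3  0.5] w 45.2 ff 0.0 q [ 0.4   0.29 -0.27 -0.   -1.01 -0.53]
shift m [-0.0005 -0.0001  0.001 ] turn deg [ 0.1 -0.  -0.7]
```

View pics/a1.png

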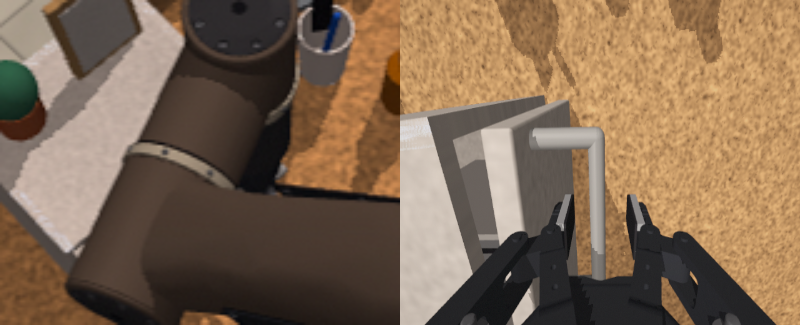

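```bash
python3 -m handwheel '0.6 0 0 0 0 0 0;1 0 0 0 0 0 0;1 0 0 0 0 0 0;1 0 0 0 0 0 0;1 0 0 0 0 0 0' 40
python3 -m handwheel '1 -0.0036 0.0106 0 0 0 3;1 -0.0077 0.0211 0 0 0 6;1 -0.0124 0.0313 0 0 0 9;1 -0.0176 0.0412 0 0 0 12;1 -0.0233 0.0509 0 0 0 15'
python3 go.py 594 43 155 173.4
```

```text
time: 3.53
tool_pos: [594.9, 42.9, 158.1]
tcp_rot: [-2.078, 2.354, -0.001]
contact_force: [-0.3, 0.7, 2.5]
gripper_width: 10.4
finger_force: 39.1
time: 3.95
tool_pos: [546.8, 72.1, 158.1]
tcp_rot: [-1.75, 2.608, -0.002]
contact_force: [0.6, -1.1, 3.6]
gripper_width: 10.6
finger_force: 39.4
t 3.95 pos [546.8  72.1 158.1] yaw 157.7 F [ 0.6 -1.1  3.6] w 10.6 ff 39.4 q [ 0.49  0.22 -0.37  0.   -0.99 -0.88]
shift m [ 0.009  -0.0547  0.0031] turn deg [ -0.1   0.  -15.7]
```

```bash
python3 -m handwheel '1 -0.0036 0.0106 0 0 0 3;1 -0.0077 0.0211 0 0 0 6;1 -0.0124 0.0313 0 0 0 9;1 -0.0176 0.0412 0 0 0 12;1 -0.0233 0.0509 0 0 0 15'
python3 -m handwheel '1 -0.0036 0.0106 0 0 0 3;1 -0.0077 0.0211 0 0 0 6;1 -0.0124 0.0313 0 0 0 9;1 -0.0176 0.0412 0 0 0 12;1 -0.0233 0.0509 0 0 0 15'
python3 go.py 594 43 155 173.4
```

```text
time: 4.37
tool_pos: [508.0, 112.7, 158.0]
tcp_rot: [-1.395, 2.814, -0.001]
contact_force: [-0.8, -1.6, 5.6]
gripper_width: 10.1
finger_force: 39.5
time: 4.78
tool_pos: [481.2, 161.9, 158.0]
tcp_rot: [1.016, -2.973, 0.001]
contact_force: [-2.6, -3.6, 5.9]
gripper_width: 10.3
finger_force: 39.7
t 4.78 pos [481.2 161.9 158. ] yaw 127.7 F [-2.6 -3.6  5.9] w 10.3 ff 39.7 q [ 0.71  0.15 -0.46  0.   -0.97 -1.63]
shift m [-0.0165 -0.1631  0.0031] turn deg [ -0.   -0.  -45.7]
```

```bash
python3 -m handwheel '1 -0.0036 0.0106 0 0 0 3;1 -0.0077 0.0211 0 0 0 6;1 -0.0124 0.0313 0 0 0 9;1 -0.0176 0.0412 0 0 0 12;1 -0.0233 0.0509 0 0 0 15'
python3 -m handwheel '1 -0.0036 0.0106 0 0 0 3;1 -0.0077 0.0211 0 0 0 6;1 -0.0124 0.0313 0 0 0 9;1 -0.0176 0.0412 0 0 0 12;1 -0.0233 0.0509 0 0 0 15'
python3 go.py 594 43 155 173.4
```

```text
time: 5.2
tool_pos: [468.1, 216.5, 158.0]
tcp_rot: [0.619, -3.079, 0.001]
contact_force: [-4.7, -1.9, 8.1]
gripper_width: 10.3
finger_force: 39.8
time: 5.62
tool_pos: [469.6, 272.8, 158.0]
tcp_rot: [0.212, -3.133, 0.0]
contact_force: [-6.5, -0.8, 8.1]
gripper_width: 10.6
finger_force: 39.8
t 5.62 pos [469.6 272.8 158. ] yaw 97.7 F [-6.5 -0.8  8.1] w 10.6 ff 39.8 q [ 0.89  0.2  -0.38 -0.   -0.99 -2.32]
shift m [-0.0924 -0.2445  0.0029] turn deg [  0.   -0.  -75.7]
```

```bash
python3 -m handwheel '1 -0.0036 0.0106 0 0 0 3;1 -0.0077 0.0211 0 0 0 6;1 -0.0124 0.0313 0 0 0 9;1 -0.0150 0.0365 0 0 0 10.5;1 -0.0150 0.0365 0 0 0 10.5'
python3 -m handwheel '0.2 0 0 0 0 0 0;-0.05 0 0 0 0 0 0;-0.05 0 0 0 0 0 0;-0.05 0 0 0 0 0 0;-0.05 0 0 0 0 0 0'
python3 -m handwheel '-0.05 0 0 -0.01 0 0 0;-0.05 0 0 -0.03 0 0 0;-0.05 0 0 -0.06 0 0 0;-0.05 0 0 -0.1 0 0 0;-0.05 0 0 -0.14 0 0 0'
python3 go.py 444 -321 300 180
```

```text
time: 6.03
tool_pos: [480.1, 312.8, 158.1]
tcp_rot: [-0.074, -3.141, -0.003]
contact_force: [-7.2, 3.3, 9.2]
gripper_width: 10.5
finger_force: 39.8
time: 6.45
tool_pos: [480.5, 310.5, 157.0]
tcp_rot: [-0.073, -3.141, 0.0]
contact_force: [-0.2, 0.6, -0.0]
gripper_width: 45.1
finger_force: 0.0
time: 6.87
tool_pos: [480.1, 310.1, 299.0]
tcp_rot: [-0.072, -3.14, 0.002]
contact_force: [1.6, 1.6, 0.3]
gripper_width: 45.0
finger_force: 0.0
t 6.87 pos [480.1 310.1 299. ] yaw 87.4 F [1.6 1.6 0.3] w 45.0 ff 0.0 q [ 0.92  0.15 -0.11  0.   -1.31 -2.53]
shift m [ 7.100e-03 -6.321e-01 -2.000e-04] turn deg [ -0.   -0.1 -92.6]
```

```bash
python3 -m handwheel '-0.5 0 -0.038 0 0 0 0;-0.5 0 -0.076 0 0 0 0;-0.5 0 -0.114 0 0 0 0;-0.5 0 -0.152 0 0 0 0;-0.5 0 -0.19 0 0 0 0' >/dev/null
python3 -m handwheel '-0.5 0 -0.038 0 0 0 0;-0.5 0 -0.076 0 0 0 0;-0.5 0 -0.114 0 0 0 0;-0.5 0 -0.152 0 0 0 0;-0.5 0 -0.19 0 0 0 0' >/dev/null
python3 -m handwheel '-0.5 0 -0.038 0 0 0 -7;-0.5 0 -0.076 0 0 0 -14;-0.5 0 -0.114 0 0 0 -21;-0.5 0 -0.152 0 0 0 -28;-0.5 0 -0.19 0 0 0 -35' >/dev/null
python3 -m handwheel '-0.5 0 0 0 0 0 -7;-0.5 0 0 0 0 0 -14;-0.5 0 0 0 0 0 -21;-0.5 0 0 0 0 0 -28;-0.5 0 0 0 0 0 -35' >/dev/null
python3 -m handwheel '-0.5 0 0 0 0 0 -7;-0.5 0 0 0 0 0 -14;-0.5 0 0 0 0 0 -22;-0.5 0 0 0 0 0 -22;-0.5 0 0 0 0 0 -22' >/dev/null
python3 go.py 444 -321 300 180
python3 - <<'E'
from h import *; from rig import env
from scipy.spatial.transform import Rotation as R
s=env.get_state(); g=env.grab_frame("wrist"); f=env.grab_frame("scene"); d=env.grab_frame("side")
P=cloud(g)@R.from_rotvec(s["tcp_rot"]).as_matrix().T+s["tool_pos"]
for nm,C in(("wrist",P),("scene",cloud(f))):
    Q=C.reshape(-1,3);Q=Q[np.isfinite(Q[:,0])]
    q=Q[(Q[:,0]>415)&(Q[:,0]<475)&(Q[:,1]<-285)&(Q[:,1]>-350)&(Q[:,2]>146)&(Q[:,2]<156)]
    if len(q)>8: print(nm,"stopper",len(q),cv2.minEnclosingCircle(q[:,:2].astype(np.float32)),np.median(q,0).round(1))
for nm,im in(("scene",f),("side",d)):
    Q=cloud(im).reshape(-1,3);Q=Q[np.isfinite(Q[:,0])]
    X,Y,Z=Q.T;B=(X>380)&(X<690)&(Y>60)&(Y<300)
    for lab,lo,hi in(("doortop",193,206),("rim",170,182),("low",22,165)):
        q=Q[B&(Z>lo)&(Z<hi)]
        if len(q)>20: print(nm,lab,len(q),np.round(cv2.boxPoints(cv2.minAreaRect(q[:,:2].astype(np.float32)))).tolist(),q[:,2].mean().round(1))
cv2.imwrite("pics/b1.png",cv2.hconcat([cv2.resize(f["color"][110:290,190:450,::-1],(400,277)),cv2.resize(g["color"][:,:,::-1],(400,277))]))
E
```

```text
t 8.95 pos [ 455.3 -243.3  297.8] yaw 174.7 F [ 0.4 -0.6 -0.7] w 64.0 ff 0.0 q [-0.11  0.06 -0.22  0.   -1.29  0.02]
shift m [ 0.0784  0.004  -0.0022] turn deg [-0.  -0.  -5.3]
wrist stopper 877 ((444.865478515625, -325.0307922363281), 15.951281547546387) [ 444.7 -325.3  150.5]
scene doortop 862 [[411.0, 263.0], [685.0, 55.0], [781.0, 182.0], [507.0, 389.0]] 199.8
scene rim 432 [[407.0, 118.0], [653.0, 104.0], [664.0, 292.0], [418.0, 306.0]] 174.7
scene low 2961 [[408.0, 119.0], [675.0, 105.0], [683.0, 260.0], [416.0, 274.0]] 104.9
side doortop 661 [[408.0, 260.0], [682.0, 57.0], [776.0, 184.0], [503.0, 387.0]] 199.9
side rim 490 [[384.0, 137.0], [635.0, 77.0], [679.0, 263.0], [429.0, 322.0]] 175.0
side low 3430 [[406.0, 117.0], [676.0, 103.0], [684.0, 258.0], [414.0, 272.0]] 104.9
```

View pics/b1.png

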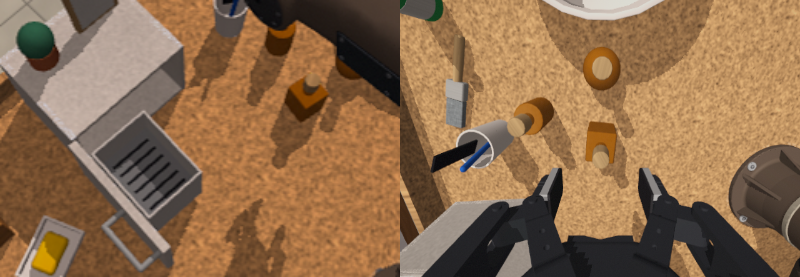

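The left half shows the door open with its bin, whose opening spans about (95,160)-(200,175) in the crop. In the right half, the wrist view, the flask stopper is at (601,68) and the square bottle at (600,145), clear of the fingers.

```bash
python3 -m handwheel '-0.5 0.035 0.002 0 0 0 -3;-0.5 0.07 0.003 0 0 0 -5.3;-0.5 0.081 0.0034 0 0 0 -5.3;-0.5 0.081 0.0034 0 0 0 -5.3;-0.5 0.081 0.0034 0 0 0 -5.3' >/dev/null
python3 go.py 444.5 -324 116 180
python3 - <<'E'
from h import *; from rig import env
from scipy.spatial.transform import Rotation as R
s=env.get_state(); g=env.grab_frame("wrist")
Q=(cloud(g)@R.from_rotvec(s["tcp_rot"]).as_matrix().T+s["tool_pos"]).reshape(-1,3)
q=Q[(Q[:,0]>415)&(Q[:,0]<475)&(Q[:,1]<-285)&(Q[:,1]>-350)&(Q[:,2]>146)&(Q[:,2]<156)]
print(len(q),cv2.minEnclosingCircle(q[:,:2].astype(np.float32)) if len(q) else 0)
f=env.grab_frame("scene"); d=env.grab_frame("side")
for nm,im in(("scene",f),("side",d)):
    Q=cloud(im).reshape(-1,3);Q=Q[np.isfinite(Q[:,0])];X,Y,Z=Q.T
    q=Q[(X>405)&(X<640)&(Y>225)&(Y<285)&(Z>194)&(Z<204)]; o,dd,a,b,sd=lin(q[:,[1,0,2]]*[1,1,1]); print(nm,"door",a[::-1].round(1),b[::-1].round(1),sd.round(1))
    # bin rim & interior as height map
    q=Q[(X>430)&(X<670)&(Y>80)&(Y<235)&(Z>171)&(Z<178)]; print("rim",len(q),np.round(cv2.boxPoints(cv2.minAreaRect(q[:,:2].astype(np.float32)))).tolist(),q[:,:2].min(0).round(),q[:,:2].max(0).round())
    q=Q[(X>480)&(X<580)&(Y>140)&(Y<210)&(Z<150)]; print("inside z",np.percentile(q[:,2],[5,25,50,75,95]).round())
E
```

```text
t 9.52 pos [ 444.3 -324.   296.8] yaw 179.9 F [-0.7  0.4 -1. ] w 64.1 ff 0.0 q [-0.27  0.12 -0.16 -0.   -1.3   0.27]
shift m [ 1.000e-04 -3.000e-04  1.808e-01] turn deg [ 0.   0.  -0.1]
706 ((444.7800598144531, -326.1281433105469), 15.882360458374023)
scene door [638.  253.5] [418.1 264.6] 2.6
rim 200 [[474.0, 113.0], [643.0, 106.0], [648.0, 235.0], [479.0, 242.0]] [475. 108.] [648. 235.]
inside z [ 46.  97.  99. 101. 106.]
side door [636.5 252.3] [416.2 263.9] 2.7
rim 212 [[474.0, 113.0], [642.0, 103.0], [649.0, 223.0], [481.0, 233.0]] [475. 104.] [648. 233.]
inside z [ -0.  33.  85. 112. 143.]
```

```bash
python3 -m handwheel '-0.5 0.0014 0 0.03 0 0 0;-0.5 0.0014 0 0.06 0 0 0;-0.5 0.0014 0 0.09 0 0 0;-0.5 0.0014 0 0.11 0 0 0;-0.5 0.0014 0 0.125 0 0 0'
python3 -m handwheel '-0.5 0 0 0.015 0 0 0;-0.5 0 0 0.03 0 0 0;-0.5 0 0 0.042 0 0 0;-0.5 0 0 0.052 0 0 0;-0.5 0 0 0.055 0 0 0'
python3 -m handwheel '0 0 0 0 0 0 0;0.5 0 0 0 0 0 0;0.8 0 0 0 0 0 0;0.8 0 0 0 0 0 0;0.8 0 0 0 0 0 0' 40
python3 go.py 444.5 -325.5 116 180
```

```text
time: 10.08
tool_pos: [444.0, -323.6, 170.2]
tcp_rot: [2.224, -2.218, -0.003]
contact_force: [-0.2, -0.6, -0.1]
gripper_width: 64.2
finger_force: 0.0
time: 10.5
tool_pos: [444.2, -324.0, 115.8]
tcp_rot: [2.224, -2.218, -0.003]
contact_force: [-0.1, -0.9, -0.3]
gripper_width: 64.0
finger_force: 0.0
time: 10.92
tool_pos: [445.4, -325.2, 118.2]
tcp_rot: [-2.224, 2.218, -0.003]
contact_force: [-0.3, 0.4, 4.5]
gripper_width: 31.0
finger_force: 40.2
t 10.92 pos [ 445.4 -325.2  118.2] yaw -179.8 F [-0.3  0.4  4.5] w 31.0 ff 40.2 q [-0.28  0.26 -0.41  0.   -0.9   0.28]
shift m [0.0003 0.0009 0.0022] turn deg [-0.1 -0.   0.2]
```

```bash
python3 -m handwheel '0.8 0 0 -0.01 0 0 0;0.8 0 0 -0.03 0 0 0;0.8 0 0 -0.05 0 0 0;0.8 0 0 -0.075 0 0 0;0.8 0 0 -0.1 0 0 0'
python3 -m handwheel '0.8 0 0 -0.03 0 0 0;0.8 0 0 -0.06 0 0 0;0.8 0 0 -0.09 0 0 0;0.8 0 0 -0.115 0 0 0;0.8 0 0 -0.13 0 0 0'
python3 -m handwheel '0.8 0 0 0 0 0 0;0.8 0 0 0 0 0 0;0.8 0 0 0 0 0 0'
python3 go.py 561.5 175.5 348 177
```

```text
time: 11.33
tool_pos: [443.7, -324.5, 218.1]
tcp_rot: [2.223, -2.219, -0.003]
contact_force: [0.6, -0.4, -3.2]
gripper_width: 30.7
finger_force: 40.3
time: 11.75
tool_pos: [444.6, -325.1, 350.8]
tcp_rot: [-2.223, 2.218, -0.005]
contact_force: [0.5, 0.1, -2.2]
gripper_width: 31.2
finger_force: 40.4
time: 12.0
tool_pos: [443.9, -324.3, 345.7]
tcp_rot: [2.224, -2.219, -0.004]
contact_force: [-0.8, -0.7, -3.9]
gripper_width: 30.9
finger_force: 40.4
t 12.0 pos [ 443.9 -324.3  345.7] yaw -179.9 F [-0.8 -0.7 -3.9] w 30.9 ff 40.4 q [-0.28  0.1  -0.07 -0.   -1.4   0.28]
shift m [-0.4996 -0.1187 -0.0017] turn deg [0.1 0.1 3.1]
```

```bash
python3 -m handwheel '0.8 -0.02 -0.005 0 0 0 0;0.8 -0.055 -0.013 0 0 0 0;0.8 -0.09 -0.021 0 0 0 0;0.8 -0.125 -0.03 0 0 0 0;0.8 -0.16 -0.038 0 0 0 0' >/dev/null
python3 -m handwheel '0.8 -0.035 -0.008 0 0 0 0;0.8 -0.07 -0.017 0 0 0 0;0.8 -0.105 -0.025 0 0 0 0;0.8 -0.14 -0.033 0 0 0 0;0.8 -0.175 -0.042 0 0 0 0' >/dev/null
python3 -m handwheel '0.8 -0.035 -0.008 0 0 0 0;0.8 -0.07 -0.017 0 0 0 0;0.8 -0.105 -0.025 0 0 0 0;0.8 -0.13 -0.031 0 0 0 0;0.8 -0.15 -0.036 0 0 0 0' >/dev/null
python3 -m handwheel '0.8 -0.008 -0.002 0 0 0 0;0.8 -0.0146 -0.0027 0 0 0 0;0.8 -0.0146 -0.0027 0 0 0 0;0.8 -0.0146 -0.0027 0 0 0 0;0.8 -0.0146 -0.0027 0 0 0 0'
python3 go.py 561.5 175.5 268 177
python3 - <<'E'
from h import *; from rig import env
s=env.get_state();print(s["contact_force"].round(1))
for n in("scene","side"):
    d=env.grab_frame(n)
    Q=cloud(d).reshape(-1,3);Q=Q[np.isfinite(Q[:,0])];X,Y,Z=Q.T
    for lab,m in(("rim",(X>430)&(X<670)&(Y>80)&(Y<235)&(Z>171)&(Z<178)),("flask body low",(X>500)&(X<625)&(Y>110)&(Y<240)&(Z>222)&(Z<300))):
        q=Q[m]
        if len(q)>8: print(n,lab,len(q),np.round(cv2.boxPoints(cv2.minAreaRect(q[:,:2].astype(np.float32)))).tolist(),q.min(0).round(),q.max(0).round())
    if n=="side": cv2.imwrite("pics/c1.png",cv2.resize(d["color"][80:280,180:440,::-1],(780,600)))
E
```

```text
time: 13.67
tool_pos: [561.9, 174.0, 347.1]
tcp_rot: [2.223, -2.219, -0.0]
contact_force: [-0.8, -0.5, -3.3]
gripper_width: 31.1
finger_force: 40.3
t 13.67 pos [561.9 174.  347.1] yaw -179.9 F [-0.8 -0.5 -3.3] w 31.1 ff 40.3 q [ 0.63  0.16  0.01  0.   -1.42 -0.63]
shift m [-0.0016  0.0003  0.0791] turn deg [ 0.  -0.   3.1]
[-0.8 -0.5 -3.3]
scene rim 23 [[525.0, 112.0], [600.0, 109.0], [600.0, 114.0], [526.0, 116.0]] [526. 110. 172.] [600. 116. 178.]
scene flask body low 33 [[527.0, 147.0], [538.0, 143.0], [549.0, 176.0], [539.0, 180.0]] [529. 143. 259.] [549. 177. 299.]
side rim 175 [[473.0, 112.0], [643.0, 103.0], [649.0, 224.0], [479.0, 233.0]] [477. 107. 171.] [649. 233. 178.]
side flask body low 556 [[508.0, 156.0], [557.0, 133.0], [591.0, 202.0], [542.0, 226.0]] [520. 137. 228.] [585. 213. 300.]
```

View pics/c1.png

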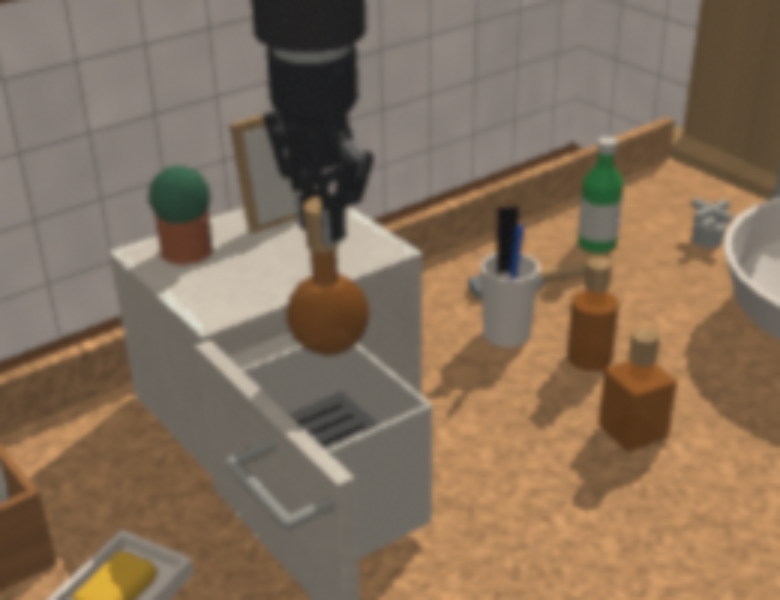

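The flask hangs upright over the bin mouth, with its body at (328,312) and the rack slots near (335,420). All the other things stand where they were.

```bash
python3 -m handwheel '0.8 -0.0015 0 0.01 0 0 0;0.8 -0.0015 0 0.025 0 0 0;0.8 -0.0015 0 0.04 0 0 0;0.8 -0.0015 0 0.05 0 0 0;0.8 -0.0015 0 0.058 0 0 0' | grep -E "pos|force"
python3 -m handwheel '0.8 0 0 0.008 0 0 0;0.8 0 0 0.016 0 0 0;0.8 0 0 0.024 0 0 0;0.8 0 0 0.032 0 0 0;0.8 0 0 0.038 0 0 0'| grep -E "pos|force"
python3 -m handwheel '0.8 0 0 0.005 0 0 0;0.8 0 0 0.01 0 0 0;0.8 0 0 0.015 0 0 0;0.8 0 0 0.018 0 0 0;0.8 0 0 0.018 0 0 0'| grep -E "pos|force"
python3 -m handwheel '0.8 0 0 0 0 0 0;0.8 0 0 0 0 0 0'| grep -E "pos|force"
```

```text
tool_pos: [561.6, 176.0, 287.6]
contact_force: [0.7, 0.1, -2.2]
finger_force: 40.2
tool_pos: [562.0, 176.5, 250.2]
contact_force: [0.0, -0.1, -3.1]
finger_force: 40.2
tool_pos: [561.9, 176.4, 232.4]
contact_force: [-0.3, -0.2, -3.5]
finger_force: 40.2
tool_pos: [562.4, 176.6, 233.5]
contact_force: [-0.1, 0.1, -3.2]
finger_force: 40.2
```

```bash
python3 -m handwheel '0.8 0 0 0.002 0 0 0;0.8 0 0 0.004 0 0 0;0.8 0 0 0.006 0 0 0;0.8 0 0 0.008 0 0 0;0.8 0 0 0.008 0 0 0'| grep -E "pos|force"
```

```text
tool_pos: [561.9, 176.4, 224.5]
contact_force: [-0.8, 0.9, -3.3]
finger_force: 40.2
```

```bash
python3 -m handwheel '0.8 0 0 0.001 0 0 0;0.8 0 0 0.003 0 0 0;0.8 0 0 0.005 0 0 0;0.8 0 0 0.006 0 0 0;0.8 0 0 0.006 0 0 0'| grep -E "pos|force"
```

```text
tool_pos: [562.0, 176.4, 218.8]
contact_force: [-0.1, -0.7, -3.4]
finger_force: 40.2
```

```bash
python3 -m handwheel '0.8 0 0 0.001 0 0 0;0.8 0 0 0.002 0 0 0;0.8 0 0 0.003 0 0 0;0.8 0 0 0.003 0 0 0;0.8 0 0 0.003 0 0 0'| grep -E "pos|force"
```

```text
tool_pos: [562.3, 176.5, 216.4]
contact_force: [-0.3, 0.4, -1.0]
finger_force: 40.5
```

```bash
python3 -m handwheel '0.8 0 0 0.001 0 0 0;0.8 0 0 0.0015 0 0 0;0.8 0 0 0.0015 0 0 0;0.8 0 0 0.0015 0 0 0'| grep -E "pos|force"; python3 -m handwheel '0.8 0 0 0 0 0 0'| grep -E "pos|t_force"
```

```text
tool_pos: [562.3, 176.5, 215.0]
contact_force: [-0.1, 0.1, 0.8]
finger_force: 40.7
tool_pos: [562.3, 176.5, 214.9]
contact_force: [-0.5, -0.1, 0.6]
```

```bash
python3 -m handwheel '0.2 0 0 0 0 0 0;0.1 0 0 0 0 0 0;0 0 0 0 0 0 0;-0.2 0 0 0 0 0 0;-0.2 0 0 0 0 0 0' 20| grep -E "pos|force|width"
python3 -m handwheel '-0.2 0 0 0 0 0 0;-0.2 0 0 0 0 0 0;-0.2 0 0 -0.003 0 0 0;-0.2 0 0 -0.008 0 0 0;-0.2 0 0 -0.015 0 0 0'| grep -E "pos|force|width"
```

```text
tool_pos: [562.2, 176.5, 214.7]
contact_force: [0.4, 0.6, -0.1]
gripper_width: 51.4
finger_force: 0.0
tool_pos: [562.0, 176.4, 229.9]
contact_force: [0.1, 0.3, 1.1]
gripper_width: 50.9
finger_force: 0.0
```

```bash
python3 -m handwheel '-0.2 0 0 -0.015 0 0 0;-0.2 0 0 -0.035 0 0 0;-0.2 0 0 -0.06 0 0 0;-0.2 0 0 -0.09 0 0 0;-0.2 0 0 -0.12 0 0 0'| grep -E "pos|t_force"
python3 -m handwheel '-0.2 0.03 0 -0.01 0 0 0;-0.2 0.065 0 -0.01 0 0 0;-0.2 0.1 0 -0.01 0 0 0;-0.2 0.135 0 -0.01 0 0 0;-0.2 0.17 0 -0.01 0 0 0'| grep -E "pos|t_force"
python3 -m handwheel '-0.2 0 0 0 0 0 0;-0.2 0 0 0 0 0 0;-0.2 0 0 0 0 0 0'>/dev/null
python3 - <<'E'
from h import *; from rig import env
f=env.grab_frame("scene");d=env.grab_frame("side")
Q=cloud(f).reshape(-1,3);Q=Q[np.isfinite(Q[:,0])];X,Y,Z=Q.T
q=Q[(X>520)&(X<605)&(Y>130)&(Y<225)&(Z>236)&(Z<255)];print("stopper top",len(q),np.median(q,0).round(1) if len(q) else 0)
cv2.imwrite("pics/d1.png",cv2.hconcat([cv2.resize(f["color"][110:290,190:450,::-1],(400,277)),cv2.resize(d["color"][90:270,180:440,::-1],(400,277))]))
E
```

```text
tool_pos: [561.9, 176.2, 351.7]
contact_force: [1.2, -0.3, 0.8]
tool_pos: [562.3, 5.0, 360.9]
contact_force: [1.0, 0.0, 0.4]
stopper top 108 [560.9 178.4 246.6]
```

View pics/d1.png

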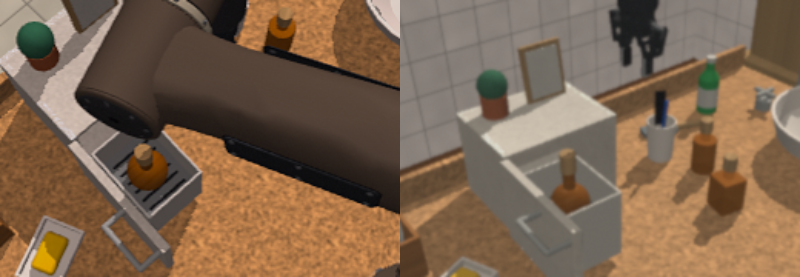

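The flask stands upright, released, in the middle of the bin (left half at (147,165), right half at (570,180)). The gripper is clear of everything and the door is still open.

```bash
python3 -c "
from rig import env
print(env.close_job())"
```

```text
the job is handed in; nothing more can be done
None
```

The door is open to about a right angle, the flask stands upright and released on the bin's rack, and the job is handed in; the hand-in call returned no verdict.

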